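# Put the votive candles away on their board and chock the row with the cat

## Robot

A 6-joint arm with a two-finger parallel gripper is mounted at the origin on the work surface. World frame = base frame: x ahead of the robot, y to its left, z up, the work surface at z = 0. Lengths are in m, angles in rad, forces in N, time in s.
With the tool pointing down it reaches from about 0.375 to 0.9 m from the base axis. Payload 3.1 kg.
Tool frame: the origin (TCP) lies on the centre line of the jaws, within the pads' length; the fingertips stand 22 mm ahead of it and the grasp point (between the pads) lies 3 mm ahead of it; z points along the fingers, y is the line along which they close (so a half turn about z gives the same grasp; the last joint's range is limited). The gripper opens to 85 mm and grips with 20 to 120 N. Pads are 22 mm wide; open, the fingers measure 114 mm over their backs; the gripper's body (76 mm by 85 mm) begins 54 mm behind the grasp point. The pads swing forward as they close: fully open they stand 13 mm farther back than shut.
Start: joints at [0.965, 0.527, 1.433, -0, 1.181, -0.178], TCP at [0.259, 0.569, 0.253] pointing down, gripper open.
Joint ranges: [-3.08, 3.08], [-0.75, 2.2], [0.22, 2.44], [-1.43, 4.57], [0, 2.65], [-2.85, 2.85]. Speed limits (rad/s): [2.79, 2.79, 3.14, 3.14, 3.14, 3.14].

## Interface

Orientations are given as a unit quaternion [x, y, z, w].
In Python, from station import sense, eyes, job gives the robot as it stands.
- The arm moves only by the shell command python3 -m pendant FILE [FORCE], which reads ROWS from the file FILE. ROWS is a JSON list of rows, 1 to 20 of them, each of 5 numbers: dx, dy, dz in shares of 1 m (1.0 is 1 m), then a turn about the tool's z in fractions of the full range, 1 being pi rad, then the opening from 0.0 (shut) to 1.0 (fully open); each row is the pose to reach, as a shift and turn from the pose commanded when the command began, along the tool's axes at that moment; what a row does not reach only later rows make up. A row lasts 1/10 s, in which the tool goes at most 0.05 m and 0.15 rad, less where a joint would pass 70% of its speed; a pose out of reach is approached as far as the arm can. The fingers move at their own pace and stop on an object; FORCE is the grip in N (left out, the last holds). Time passes only in rows, so rows that do not move let the fingers close. It prints the time, the measured TCP pose, the force, the opening and the grip force at its end. No shift or turn number may pass 1 either way. Input that does not fit is refused with a message, and nothing moves.
- sense(): the state, without advancing time (a new reading comes with each control period).
- eyes.snapshot(name): name is "scene" or "side" or "wrist"; returns a dict with "pixels" (480x640x3 uint8, red, green, blue), "range_z" (480x640 float32, m along the optical axis (not along the pixel's ray), 0 where there is no reading), "fov_y" (degrees; the focal length in pixels is half the picture's height over the tangent of half this angle, whatever the lens; pixels are square), "cx", "cy" (the principal point, pixels), "R" (3x3) and "t" (3): a world point X has camera coordinates R X + t; the wrist camera has in their place "hand_eye" (4x4, takes a point from camera to tool coordinates, whose origin is the TCP and whose axes are the flange's). Camera axes: x right, y down, z forward; pixel columns grow to the right and rows downward; lengths in m; the calibration is good to about 2 mm. A picture is of the moment at which its call begins: read the wrist's pose just before it.
- job.sign_off(): hands the job in; it is judged then, once.
The state is a dict: "t": time; "q": joint angles; "qd": joint speeds; "tau": joint torques, N m; "tcp_pos": TCP position; "tool_rot": TCP orientation; "force": force on the tool from outside, world axes, zero at the start; "ft_torque": the same for the moment, N m; "finger_gap": opening from 0.0 (shut) to 1.0 (fully open); "gripper_force": force on a finger pad.
Only numpy, scipy, OpenCV 4.12 (cv2) and the standard library are available. Lean on these libraries where they do the work, as an engineer would, in place of code of your own. Each camera call takes 0.05 s, during which the arm holds its last target. There are 200 camera calls.

## Task

Lay the red, the yellow and the green candle on their sides crosswise on the storage board, side by side, each in line with the mark of its own colour and midway across the board. Only when all three lie in place, stand the wooden cat upright on the board, midway across, close up against the last candle at the open end so that the row cannot roll apart. Leave the white candle and the red tin where they are.

Things in the scene. Friction and masses are not known exactly. Their poses are not given: they have to be found in the camera images.
- board: Pale wooden storage board lying fixed on the table, 220 mm along its x, 130 mm along its y, 10 mm thick. Origin: centre of its underside, z up. A dark wooden end rail, 12 mm thick, stands across its -x end (x from -110 to -98 mm) and reaches 40 mm above the table; the +x end is open. The row of candles runs along its x at y = 0, starting at the rail.
- mark_red: Red colour mark, fixed flat on the board along its -y edge, 30 (x) by 18 (y) by 2 mm. Origin: centre of its underside, on the board's top face; axes as the board's. The three marks lie at board x = -75, -29 and +17 mm, y = -50 mm, in an order that changes. Its candle's centre belongs 50 mm from this origin along +y and 22 mm up, the candle's axis along y.
- mark_yellow: Yellow colour mark, fixed flat on the board along its -y edge, 30 (x) by 18 (y) by 2 mm. Origin: centre of its underside, on the board's top face; axes as the board's. The three marks lie at board x = -75, -29 and +17 mm, y = -50 mm, in an order that changes. Its candle's centre belongs 50 mm from this origin along +y and 22 mm up, the candle's axis along y.
- mark_green: Green colour mark, fixed flat on the board along its -y edge, 30 (x) by 18 (y) by 2 mm. Origin: centre of its underside, on the board's top face; axes as the board's. The three marks lie at board x = -75, -29 and +17 mm, y = -50 mm, in an order that changes. Its candle's centre belongs 50 mm from this origin along +y and 22 mm up, the candle's axis along y.
- candle_red: Dark red votive candle, a plain cylinder lying on its side, 44 mm in diameter and 60 mm long, about 85 g. Origin: its centre, 22 mm above what it lies on; x runs along the cylinder's axis (y and z turn as it rolls). It rolls easily; it can be held by its two flat end faces.
- candle_yellow: Yellow votive candle, a plain cylinder lying on its side, 44 mm in diameter and 60 mm long, about 85 g. Origin: its centre, 22 mm above what it lies on; x runs along the cylinder's axis (y and z turn as it rolls). It rolls easily; it can be held by its two flat end faces.
- candle_green: Dark green votive candle, a plain cylinder lying on its side, 44 mm in diameter and 60 mm long, about 85 g. Origin: its centre, 22 mm above what it lies on; x runs along the cylinder's axis (y and z turn as it rolls). It rolls easily; it can be held by its two flat end faces.
- candle_white: White votive candle, a plain cylinder lying on its side, 44 mm in diameter and 60 mm long, about 85 g. Origin: its centre, 22 mm above what it lies on; x runs along the cylinder's axis (y and z turn as it rolls). It rolls easily; it can be held by its two flat end faces. It has no mark: to be left where it lies.
- cat: Dark wooden cat ornament with light stripes, upright, 97 mm tall, about 220 g. Origin: centre of its underside, z up. Round foot 48 mm in diameter and 10 mm high, round straight body 36 mm in diameter from 14 to 58 mm up, head 34 mm wide above it. It can stand at any turn about z.
- tin: Dark red upright round tin with a bright metal lid rim and a red lid top, 54 mm in diameter, 52 mm tall, origin at the centre of its underside. To be left where it stands.
Things that resemble listed ones, but are neither listed nor needed, are in the scene too. Of the things shaped like the candle_yellow, the yellow one is meant.

How it is judged:
On the way, in this order (a step that is already met when the one before it is completed fails the run):
1. the three candles lie on the board, each in line with its own mark, at rest (x of candle_red in the frame of mark_red between -0.01 and 0.01 m and y of candle_red in the frame of mark_red between 0.036 and 0.064 m and z of candle_red in the frame of mark_red between 0.017 and 0.027 m and angle between the x axis of candle_red and the y axis of mark_red, either way round below 0.25 rad and x of candle_yellow in the frame of mark_yellow between -0.01 and 0.01 m and y of candle_yellow in the frame of mark_yellow between 0.036 and 0.064 m and z of candle_yellow in the frame of mark_yellow between 0.017 and 0.027 m and angle between the x axis of candle_yellow and the y axis of mark_yellow, either way round below 0.25 rad and x of candle_green in the frame of mark_green between -0.01 and 0.01 m and y of candle_green in the frame of mark_green between 0.036 and 0.064 m and z of candle_green in the frame of mark_green between 0.017 and 0.027 m and angle between the x axis of candle_green and the y axis of mark_green, either way round below 0.25 rad and linear speed of each of candle_red, candle_yellow, candle_green below 0.02 m/s), for 0.2 s.
2. then the cat stands upright on the board at the open end of the row, with the candles still in place (x of candle_red in the frame of mark_red between -0.01 and 0.01 m and y of candle_red in the frame of mark_red between 0.036 and 0.064 m and z of candle_red in the frame of mark_red between 0.017 and 0.027 m and angle between the x axis of candle_red and the y axis of mark_red, either way round below 0.25 rad and x of candle_yellow in the frame of mark_yellow between -0.01 and 0.01 m and y of candle_yellow in the frame of mark_yellow between 0.036 and 0.064 m and z of candle_yellow in the frame of mark_yellow between 0.017 and 0.027 m and angle between the x axis of candle_yellow and the y axis of mark_yellow, either way round below 0.25 rad and x of candle_green in the frame of mark_green between -0.01 and 0.01 m and y of candle_green in the frame of mark_green between 0.036 and 0.064 m and z of candle_green in the frame of mark_green between 0.017 and 0.027 m and angle between the x axis of candle_green and the y axis of mark_green, either way round below 0.25 rad and x of cat in the frame of board between 0.045 and 0.075 m and y of cat in the frame of board between -0.015 and 0.015 m and z of cat in the frame of board between 0.006 and 0.014 m and angle between cat's own z axis and vertical below 0.12 rad), for 0.2 s.
At the end, for the whole second after the job is handed in: Each candle lies within 10 mm (along the row) and 14 mm (across) of its place by its mark, axis across the board within 0.25 rad; the cat stands upright within 0.12 rad, within 15 mm of the middle line, 45 to 75 mm from the board centre towards the open end; all released and at rest (all of step 2 and linear speed of each of candle_red, candle_yellow, candle_green, cat below 0.02 m/s); the robot touches nothing.
It fails at once if the white candle is moved by more than 30 mm (distance of candle_white from where it was at the start of the episode above 0.03 m).
It fails at once if the red tin is moved by more than 30 mm (distance of tin from where it was at the start of the episode above 0.03 m).
It also fails if it takes over 112 s, if anything falls off the work surface, if the arm or the gripper's body presses on something with over 40 N, if the wrist force passes 120 N, or if a joint passes its speed limit or range.

## Working session

There is one attempt and no reset: what is moved stays moved. The work goes in short steps, Python scripts to look and compute and a shell command to move; the robot and the scene stay as the last step left them, time stands still between calls to the robot, and variables do not carry over. Pictures are saved under pics/ and viewed, at most 14 in all, crops included, and the job is handed in when it is done.

```bash
mkdir -p pics; ls
python3 - <<'E'
from station import sense, eyes
import cv2,pickle
s=sense();print(s['t'],s['tcp_pos'],s['tool_rot'],s['finger_gap'])
for n in ['scene','side']:
    d=eyes.snapshot(n);pickle.dump(d,open(n+'.pkl','wb'))
    cv2.imwrite(f'pics/{n}0.png',d['pixels'][:,:,::-1]);print(n,d['fov_y'],d['cx'],d['cy'],d['R'],d['t'])
E
```

```text
pics
0.0 [0.25888313 0.56811744 0.25231397] [ 2.12264889e-01  9.77211525e-01 -1.03622308e-03 -4.23092165e-04] 1.0035245830158768
scene 57.88530077469117 309.39677033481337 234.00792766829096 [[ 0.08730684  0.9961796   0.00192762]
 [ 0.80512574 -0.06942279 -0.58902719]
 [-0.58664305  0.05297808 -0.80811092]] [ 0.07547792 -0.41933488  1.32212627]
side 48.22642641749128 319.95936946540513 241.32987653654754 [[-0.94716074 -0.32008995 -0.02071136]
 [-0.20255229  0.64692959 -0.73515622]
 [ 0.24871491 -0.69211597 -0.67758126]] [0.47133467 0.247889   0.8035017 ]
```

View pics/scene0.png

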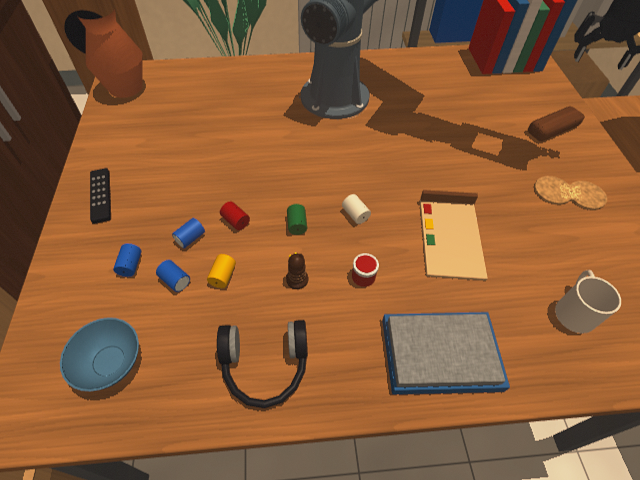

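View pics/side0.png

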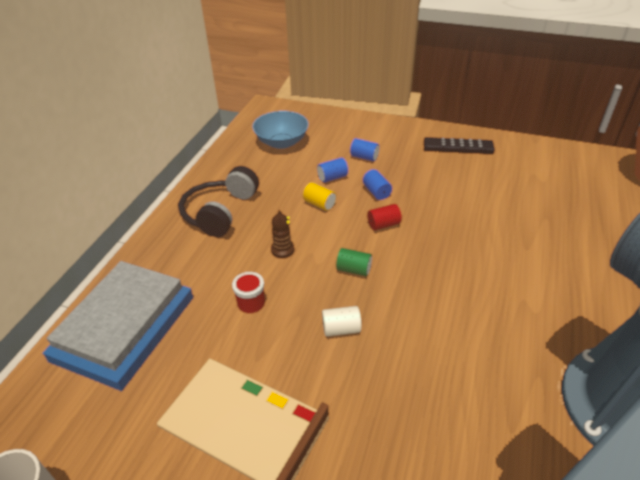

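The scene view shows the board at about (452,235), with marks red (428,209), yellow (429,224) and green (431,240), and the rail at (448,197). The candles are red (235,215), yellow (221,271), green (296,219) and white (356,209). The tin is at (365,268), the cat at (296,270), and three blue decoys sit on the left. The side view shows the same things and confirms the layout.

```bash
cat > helpers.py <<'E'
import numpy as np,cv2
def cloud(d,R=None,t=None):
    R=d['R'] if R is None else R; t=d['t'] if t is None else t
    f=240/np.tan(np.radians(d['fov_y']/2)); z=d['range_z']
    v,u=np.mgrid[:480,:640]
    c=np.stack([(u-d['cx'])/f*z,(v-d['cy'])/f*z,z],-1)
    return (c-t)@R      # world
def hsv(d): return cv2.cvtColor(d['pixels'],cv2.COLOR_RGB2HSV)
R_={'red':[((0,130,40),(8,255,255)),((172,130,40),(180,255,255))],'yellow':[((20,150,120),(32,255,255))],
 'green':[((50,100,30),(85,255,255))],'white':[((0,0,150),(180,50,255))]}
def mask(d,c):
    h=hsv(d); return sum(cv2.inRange(h,a,b) for a,b in R_[c])>0
def rect(p):
    (c,s,a)=cv2.minAreaRect((p[:,:2]*1000).astype(np.float32))
    if s[0]<s[1]: s=s[::-1];a+=90
    return np.round(c,1),np.round(s,1),round((a+90)%180-90,1)
E
python3 - <<'E'
import pickle,numpy as np,cv2
from helpers import *
D=[pickle.load(open(n+'.pkl','rb')) for n in ['scene','side']]
P=[cloud(d) for d in D]
for d in D: print('cam',-d['R'].T@d['t'], (d['range_z']==0).mean())
# approx regions from the scene view
for d,p,n in zip(D,P,['scene','side']):
  for c in R_:
    n_,l,st,ce=cv2.connectedComponentsWithStats((mask(d,c)&(p[...,2]<.09)&(p[...,2]>.006)&(p[...,0]>.2)&(abs(p[...,1])<.6)).astype(np.uint8))
    for i in range(1,n_):
      if st[i,4]>35:
        q=p[l==i]; print(n,c,st[i,4],ce[i].round(),rect(q),'zmed/max',q[:,2].round(4).min(),np.percentile(q[:,2],98).round(4))
  u,v=dict(scene=(310,275),side=(282,240))[n]
  win=np.zeros((480,640),bool)
  if n=='scene': win[245:292,275:320]=1
  else: win[205:262,262:300]=1
  h=hsv(d)
  for lo,hi in [(.015,.058),(.06,.1),(.004,.012)]:
    q=p[win&(p[...,2]>lo)&(p[...,2]<hi)]
    if len(q): print(n,'cat',lo,len(q),rect(q),q.max(0).round(3))
  m=(p[...,2]>.007)&(p[...,2]<.0135)&(p[...,0]>.3)&(p[...,0]<.75)&(p[...,1]>.1)&(p[...,1]<.45)&(h[...,2]>150)&(h[...,1]<140)
  m=cv2.morphologyEx(m.astype(np.uint8),cv2.MORPH_OPEN,np.ones((3,3)))
  n_,l,st,ce=cv2.connectedComponentsWithStats(m);i=1+st[1:,4].argmax();print(n,'board',st[i],rect(p[l==i]),np.median(p[l==i][:,2]))
  print(n,'table z',np.median(p[300:310,330:350,2]))
E
```

```text
cam [ 1.10664375 -0.17434467  0.82127954] 0.004143880208333333
cam [0.29679732 0.54661913 0.73643682] 0.0040104166666666665
scene red 519 [234. 215.] (array([ 459.5, -292.7]), array([62.3, 44. ]), 39.9) zmed/max 0.0063 0.0449
scene red 72 [427. 208.] (array([467.7, 168.8]), array([32.5, 18.1]), -10.2) zmed/max 0.0091 0.0149
scene red 282 [366. 264.] (array([634.2, -13.4]), array([42.8, 41.8]), -69.0) zmed/max 0.0484 0.0557
scene red 198 [363. 279.] (array([651.4, -19.7]), array([50.1, 24.5]), 69.3) zmed/max 0.0062 0.0433
scene yellow 73 [429. 223.] (array([510.7, 162.1]), array([33.3, 16.9]), -7.4) zmed/max 0.0082 0.0156
scene yellow 328 [221. 267.] (array([ 608. , -316.4]), array([58.8, 29.6]), -18.8) zmed/max 0.0338 0.0458
scene green 344 [296. 215.] (array([ 482.3, -149.1]), array([60.3, 40.2]), 0.4) zmed/max 0.0255 0.0456
scene green 70 [430. 240.] (array([557.6, 152.5]), array([29. , 16.2]), -11.5) zmed/max 0.0084 0.0149
scene cat 0.015 199 (array([ 640.5, -156.6]), array([38.7, 22.6]), -85.7) [ 0.651 -0.138  0.058]
scene cat 0.06 264 (array([ 633.2, -160.2]), array([34.5, 31.9]
[... 1525 characters left out ...]
y([459.8,   0.9]), array([59.5, 33.5]), 27.0) zmed/max 0.0235 0.0458
side white 58 [ 10. 454.] (array([781.9, 376.1]), array([24.3,  5.3]), 33.4) zmed/max 0.0809 0.0899
side white 61 [ 35. 467.] (array([752.5, 377.8]), array([55.4, 15.4]), -18.6) zmed/max 0.0145 0.09
side cat 0.015 314 (array([ 626.1, -149.3]), array([38.5, 23. ]), 25.7) [ 0.648 -0.137  0.058]
side cat 0.06 314 (array([ 628.6, -154.1]), array([33.2, 29.7]), 6.1) [ 0.645 -0.139  0.097]
side cat 0.004 107 (array([ 654.4, -206.1]), array([161.3,  54.4]), -69.0) [ 0.686 -0.131  0.012]
side board [ 157  359  151  121 9891] (array([559.4, 204.2]), array([200.9, 131.2]), -9.8) 0.010457359610760223
side table z 0.0008210694599854874
```

```bash
cat >> helpers.py <<'E'
def delta(s,x,y,z,ydeg):
    """shift in tool axes and turn about tool z to bring TCP to x,y,z (m), tool y along ydeg (mod 180)"""
    from scipy.spatial.transform import Rotation as Ro
    M=Ro.from_quat(s['tool_rot']).as_matrix(); d=M.T@(np.array([x,y,z])-s['tcp_pos'])
    cur=np.degrees(np.arctan2(M[1,1],M[0,1])); q6=np.degrees(s['q'][5]); q1=np.degrees(s['q'][0]); nq1=np.degrees(np.arctan2(y,x))
    t=[cur-ydeg+180*k for k in range(-3,4)]
    t=min(t,key=lambda a:abs(q6+a+(nq1-q1)) )   # keep the last joint near the middle
    print('d',d.round(4),'turn',round(np.radians(t),3),'q6 end',round(q6+t+nq1-q1),'tilt z',M[:,2].round(3))
E
python3 - <<'E'
import pickle,numpy as np,cv2
from helpers import *; from station import sense
s=sense(); delta(s,.5,.2,.25,39); delta(s,.44,-.27,.2,39)
D=[pickle.load(open(n+'.pkl','rb')) for n in ['scene','side']]
P=[cloud(d) for d in D]
for c,x,y in [('red',458,-290),('yellow',608,-315),('green',481,-146)]:
    # all points of the object above the table from both views
    q=np.concatenate([p[(np.hypot(p[...,0]*1000-x,p[...,1]*1000-y)<42)&(p[...,2]>.006)] for p in P]); print(c,len(q),rect(q))
q=np.concatenate([p[(np.hypot(p[...,0]*1000-633,p[...,1]*1000+156)<32)&(p[...,2]>.018)&(p[...,2]<.056)] for p in P])
A=np.c_[2*q[:,:2],np.ones(len(q))];b=(q[:,:2]**2).sum(1);r=np.linalg.lstsq(A,b,rcond=None)[0];print('cat',r[:2],np.sqrt(r[2]+r[0]**2+r[1]**2))
E
```

```text
d [-0.3721 -0.235   0.0027] turn 0.462 q6 end -17 tilt z [-0.001 -0.002 -1.   ]
d [-0.5126 -0.6874  0.0536] turn 0.462 q6 end -71 tilt z [-0.001 -0.002 -1.   ]
red 1222 (array([ 458. , -290.9]), array([62.3, 48.7]), 39.9)
yellow 1278 (array([ 608. , -316.7]), array([64.8, 44.6]), -18.5)
green 1319 (array([ 482.1, -146.6]), array([65.1, 47.4]), 0.7)
cat [ 0.63118112 -0.15807716] 0.0181327136101044
```

Careful with the scale: turns go in shares of pi rad. That gives: 0.462 rad / 3.1416 = 0.1471.

```bash
echo '[[-0.12, -0.08, 0, 0.0477, 1], [-0.25, -0.16, 0, 0.0955, 1], [-0.372, -0.235, 0, 0.1464, 1], [-0.372, -0.235, 0, 0.1464, 1], [-0.372, -0.235, 0, 0.1464, 1], [-0.372, -0.235, 0, 0.1464, 1], [-0.372, -0.235, 0, 0.1464, 1], [-0.372, -0.235, 0, 0.1464, 1], [-0.372, -0.235, 0, 0.1464, 1], [-0.513, -0.687, 0.05, 0.1471, 1], [-0.513, -0.687, 0.05, 0.1471, 1], [-0.513, -0.687, 0.05, 0.1471, 1], [-0.513, -0.687, 0.05, 0.1471, 1], [-0.513, -0.687, 0.05, 0.1471, 1], [-0.513, -0.687, 0.05, 0.1471, 1], [-0.513, -0.687, 0.05, 0.1471, 1], [-0.513, -0.687, 0.05, 0.1471, 1], [-0.513, -0.687, 0.05, 0.1471, 1], [-0.513, -0.687, 0.05, 0.1471, 1], [-0.513, -0.687, 0.05, 0.1471, 1]]' > next.json && python3 -m pendant next.json 40
python3 - <<'E'
from helpers import *; from station import sense,eyes
from scipy.spatial.transform import Rotation as Ro
s=sense();d=eyes.snapshot('wrist');cv2.imwrite('pics/w1.png',d['pixels'][:,:,::-1])
H=np.array(d['hand_eye']);M=Ro.from_quat(s['tool_rot']).as_matrix();R=(M@H[:3,:3]).T;t=-R@(M@H[:3,3]+s['tcp_pos'])
p=cloud(d,R,t)
q=p[mask(d,'red')&(p[...,2]>.006)&(p[...,2]<.06)];print(len(q),rect(q),s['q'][[0,5]])
delta(s,.458,-.2905,.06,39.5);delta(s,.458,-.2905,.023,39.5)
E
```

```text
t: 2.1
tcp_pos: [0.4408, -0.2733, 0.2027]
tool_rot: [0.433, 0.902, -0.001, 0.001]
force: [0.7, 0.5, 0.5]
finger_gap: 0.998
gripper_force: 0.0
3622 (array([ 525. , -262.5]), array([300.3, 184.5]), 75.9) [-0.77042356 -1.44597771]
d [-0.024   0.0028  0.1428] turn -0.013 q6 end -72 tilt z [ 0.001 -0.001 -1.   ]
d [-0.0239  0.0028  0.1798] turn -0.013 q6 end -72 tilt z [ 0.001 -0.001 -1.   ]
```

View pics/w1.png

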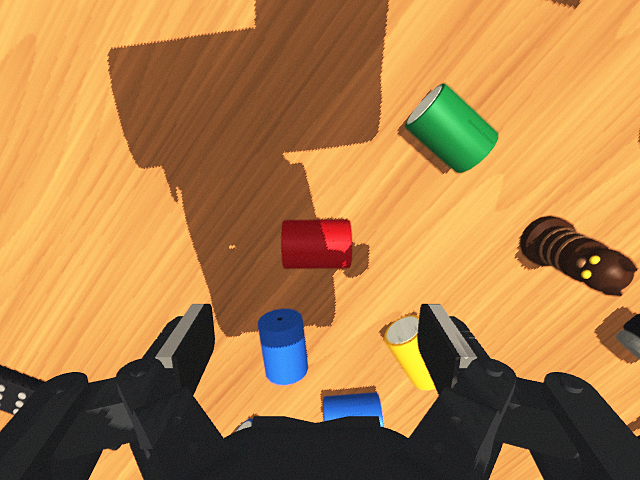

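The wrist view shows the red candle at (317,244), aligned with the closing line. There is free room at both of its ends. The nearest neighbour is the blue decoy at (284,346).

```bash
cat >> helpers.py <<'E'
def wrist(c,lo=.006,hi=.06,win=None):
    from station import sense,eyes
    from scipy.spatial.transform import Rotation as Ro
    s=sense();d=eyes.snapshot('wrist')
    H=np.array(d['hand_eye']);M=Ro.from_quat(s['tool_rot']).as_matrix();R=(M@H[:3,:3]).T;t=-R@(M@H[:3,3]+s['tcp_pos'])
    p=cloud(d,R,t); m=(mask(d,c)&(p[...,2]>lo)&(p[...,2]<hi)).astype(np.uint8)
    n,l,st,ce=cv2.connectedComponentsWithStats(m)
    for i in range(1,n):
        if st[i,4]>400: print(c,st[i,4],ce[i].round(),*rect(p[l==i]),np.percentile(p[l==i][:,2],[2,98]).round(4))
    return s,d,p
E
python3 -c "
from helpers import *
for c in ['red','green','yellow']: wrist(c)"
```

```text
red 3358 [314. 247.] [ 457.  -291.7] [59.9 41.6] 38.9 [0.021  0.0431]
green 4275 [450. 138.] [ 481.  -148.8] [60.1 42.4] -0.3 [0.0253 0.0433]
yellow 1448 [412. 369.] [ 606.3 -320.9] [61.  35.3] -20.4 [0.0316 0.0434]
```

To row units: -0.01 rad / 3.1416 = -0.0032.

```bash
echo '[[-0.024, 0.002, 0.03, -0.0032, 1], [-0.024, 0.002, 0.07, -0.0032, 1], [-0.024, 0.002, 0.11, -0.0032, 1], [-0.024, 0.002, 0.14, -0.0032, 1], [-0.024, 0.002, 0.16, -0.0032, 1], [-0.024, 0.002, 0.18, -0.0032, 1], [-0.024, 0.002, 0.18, -0.0032, 1], [-0.024, 0.002, 0.18, -0.0032, 1], [-0.024, 0.002, 0.18, -0.0032, 0], [-0.024, 0.002, 0.18, -0.0032, 0], [-0.024, 0.002, 0.18, -0.0032, 0], [-0.024, 0.002, 0.18, -0.0032, 0], [-0.024, 0.002, 0.18, -0.0032, 0], [-0.024, 0.002, 0.18, -0.0032, 0], [-0.024, 0.002, 0.18, -0.0032, 0], [-0.024, 0.002, 0.18, -0.0032, 0]]' > next.json && python3 -m pendant next.json 40; python3 -c "
from helpers import *;from station import sense
s=sense();delta(s,.475,.2183,.2,80.2);delta(s,.475,.0,.2,60)"
```

```text
t: 3.9
tcp_pos: [0.4584, -0.2869, 0.0248]
tool_rot: [0.426, 0.905, -0.0, 0.001]
force: [1.1, 1.2, 6.7]
finger_gap: 0.693
gripper_force: 42.6
d [ 0.3784  0.3348 -0.1759] turn -0.709 q6 end -56 tilt z [ 0.002 -0.001 -1.   ]
d [ 0.2101  0.1957 -0.1756] turn -0.356 q6 end -60 tilt z [ 0.002 -0.001 -1.   ]
```

To row units: -0.15 rad / 3.1416 = -0.0477.

```bash
echo '[[0, 0, -0.03, 0, 0], [0, 0, -0.07, 0, 0], [0, 0, -0.11, 0, 0], [0, 0, -0.15, 0, 0], [0.04, 0.03, -0.175, -0.0318, 0], [0.07, 0.06, -0.176, -0.0477, 0], [0.11, 0.1, -0.176, -0.0637, 0], [0.15, 0.13, -0.176, -0.0891, 0], [0.19, 0.17, -0.176, -0.1146, 0], [0.23, 0.2, -0.176, -0.1369, 0], [0.26, 0.23, -0.176, -0.1592, 0], [0.3, 0.265, -0.176, -0.1814, 0], [0.33, 0.295, -0.176, -0.2037, 0], [0.36, 0.32, -0.176, -0.2196, 0], [0.378, 0.335, -0.176, -0.2257, 0], [0.378, 0.335, -0.176, -0.2257, 0], [0.378, 0.335, -0.176, -0.2257, 0], [0.378, 0.335, -0.176, -0.2257, 0], [0.378, 0.335, -0.176, -0.2257, 0], [0.378, 0.335, -0.176, -0.2257, 0]]' > next.json && python3 -m pendant next.json
python3 - <<'E'
from helpers import *
s,d,p=wrist('red',lo=0,hi=.3)
cv2.imwrite('pics/w2.png',d['pixels'][:,:,::-1])
delta(s,.475,.2183,.2,80.2)
for c in ['yellow','green']: wrist(c,hi=.02)
E
```

```text
t: 5.9
tcp_pos: [0.4751, 0.217, 0.1994]
tool_rot: [0.086, 0.996, -0.0, -0.0]
force: [-0.6, 0.9, -1.4]
finger_gap: 0.694
gripper_force: 44.0
red 680 [260. 214.] [467.6 168.4] [31.2 18.7] -9.6 [0.0089 0.0121]
red 19034 [316. 342.] [476.9 218.3] [63.6 38.9] 80.2 [0.1908 0.2174]
d [ 0.0003  0.0012 -0.0006] turn -0.002 q6 end -56 tilt z [-0. -0. -1.]
```

View pics/w2.png

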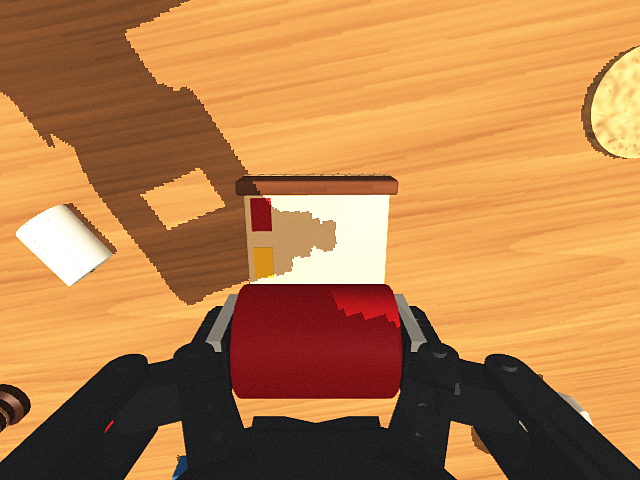

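The red candle is held squarely, with its centre about (316,342). The rail is at (317,186) and the red mark at (260,214). The candle sits about 3 mm towards +x of the TCP and 4 mm below it, so I'll correct for that.

```bash
echo '[[0.0017, 0.001, 0.03, 0, 0], [0.0017, 0.001, 0.07, 0, 0], [0.0017, 0.001, 0.11, 0, 0], [0.0017, 0.001, 0.135, 0, 0], [0.0017, 0.001, 0.15, 0, 0], [0.0017, 0.001, 0.155, 0, 0], [0.0017, 0.001, 0.155, 0, 0], [0.0017, 0.001, 0.155, 0, 0], [0.0017, 0.001, 0.155, 0, 0], [0.0017, 0.001, 0.155, 0, 0]]' > next.json && python3 -m pendant next.json
python3 - <<'E'
from helpers import *
from station import sense
s=sense();print(s['force']);delta(s,.4736,.2183,.036,80.2)
E
```

```text
t: 7.05
tcp_pos: [0.474, 0.2196, 0.0453]
tool_rot: [0.085, 0.996, 0.0, 0.001]
force: [0.2, -0.3, -1.1]
finger_gap: 0.693
gripper_force: 44.0
[ 0.20736758 -0.28951281 -1.14372936]
d [ 0.0002 -0.0013  0.0093] turn 0.0 q6 end -55 tilt z [ 0.002  0.    -1.   ]
```

```bash
echo '[[0, -0.001, 0.004, 0, 0], [0, -0.001, 0.007, 0, 0], [0, -0.001, 0.007, 0, 0], [0, -0.001, 0.007, 0, 0]]' > next.json && python3 -m pendant next.json; echo '[[0, 0, 0.0015, 0, 0], [0, 0, 0.0015, 0, 0], [0, 0, 0.0015, 0, 0]]' > next.json && python3 -m pendant next.json
```

```text
t: 7.45
tcp_pos: [0.4731, 0.2184, 0.0371]
tool_rot: [0.085, 0.996, -0.0, -0.0]
force: [-0.3, -0.4, -0.9]
finger_gap: 0.698
gripper_force: 44.0
t: 7.75
tcp_pos: [0.4732, 0.2184, 0.0358]
tool_rot: [0.085, 0.996, -0.0, -0.0]
force: [-0.3, -0.6, -1.5]
finger_gap: 0.698
gripper_force: 44.0
```

```bash
echo '[[0, 0, 0.001, 0, 0], [0, 0, 0.001, 0, 0], [0, 0, 0.001, 0, 0]]' > next.json && python3 -m pendant next.json; echo '[[0, 0, 0.001, 0, 0], [0, 0, 0.001, 0, 0], [0, 0, 0.001, 0, 0]]' > next.json && python3 -m pendant next.json;echo '[[0, 0, 0.001, 0, 0], [0, 0, 0.001, 0, 0], [0, 0, 0.001, 0, 0]]' > next.json && python3 -m pendant next.json
```

```text
t: 8.05
tcp_pos: [0.4733, 0.2185, 0.0349]
tool_rot: [0.085, 0.996, 0.0, 0.0]
force: [-0.4, 0.4, -1.4]
finger_gap: 0.695
gripper_force: 44.2
t: 8.35
tcp_pos: [0.4734, 0.2185, 0.0348]
tool_rot: [0.085, 0.996, 0.0, 0.0]
force: [-2.2, -0.8, 7.0]
finger_gap: 0.699
gripper_force: 45.1
t: 8.65
tcp_pos: [0.4733, 0.2185, 0.0347]
tool_rot: [0.085, 0.996, 0.0, 0.001]
force: [-2.9, -0.3, 15.2]
finger_gap: 0.699
gripper_force: 46.0
```

```bash
echo '[[0, 0, -0.002, 0, 0], [0, 0, -0.002, 0, 0], [0, 0, -0.002, 0, 0.8], [0, 0, -0.002, 0, 0.85], [0, 0, -0.002, 0, 0.95], [0, 0, -0.002, 0, 1], [0, 0, -0.002, 0, 1], [0, 0, -0.002, 0, 1], [0, 0, -0.03, 0, 1], [0, 0, -0.07, 0, 1], [0, 0, -0.11, 0, 1], [0, 0, -0.15, 0, 1], [0, 0, -0.165, 0, 1], [0, 0, -0.165, 0, 1], [0, 0, -0.165, 0, 1], [0, 0, -0.165, 0, 1]]' > next.json && python3 -m pendant next.json
python3 - <<'E'
from helpers import *
s,d,p=wrist('red',lo=0,hi=.3)
for c in ['yellow','green']: wrist(c,hi=.02)
delta(s,.46,-.1475,.2,0)
E
```

```text
t: 10.25
tcp_pos: [0.4722, 0.2182, 0.1964]
tool_rot: [0.085, 0.996, -0.0, -0.002]
force: [-0.3, 0.3, 0.8]
finger_gap: 0.999
gripper_force: 0.0
red 678 [260. 219.] [467.2 168.5] [30.2 18.8] -10.2 [0.0092 0.012 ]
red 3891 [316. 228.] [476.7 215.8] [64.7 41.8] 80.0 [0.0325 0.0532]
green 510 [265. 311.] [557.7 153.3] [30.4 18.1] -9.3 [0.0092 0.012 ]
d [-0.0502 -0.3624 -0.0033] turn 1.4 q6 end -18 tilt z [-0.003 -0.001 -1.   ]
```

To row units: 1.4 rad / 3.1416 = 0.4456.

```bash
echo '[[-0.01, -0.04, 0, 0.0446, 1], [-0.02, -0.08, 0, 0.0891, 1], [-0.03, -0.12, 0, 0.1337, 1], [-0.04, -0.16, 0, 0.1783, 1], [-0.045, -0.2, 0, 0.2228, 1], [-0.05, -0.24, 0, 0.2674, 1], [-0.06, -0.28, 0, 0.3119, 1], [-0.06, -0.31, 0, 0.3565, 1], [-0.07, -0.34, 0, 0.4011, 1], [-0.0715, -0.3587, 0, 0.4456, 1], [-0.0715, -0.3587, 0, 0.4456, 1], [-0.0715, -0.3587, 0, 0.4456, 1], [-0.0715, -0.3587, 0, 0.4456, 1], [-0.0715, -0.3587, 0, 0.4456, 1], [-0.0715, -0.3587, 0, 0.4456, 1]]' > next.json && python3 -m pendant next.json
python3 - <<'E'
from helpers import *
s,d,p=wrist('green')
for c in ['yellow']: wrist(c)
delta(s,.4815,-.1475,.023,0)
E
```

```text
t: 11.9
tcp_pos: [0.4827, -0.1462, 0.1978]
tool_rot: [0.706, 0.708, -0.0, -0.0]
force: [0.8, 0.2, 0.3]
finger_gap: 0.999
gripper_force: 0.0
green 3598 [312. 221.] [ 481.3 -146.9] [59.5 41.7] 0.2 [0.0234 0.0431]
yellow 605 [425. 388.] [ 590.  -309.5] [39.8 24.9] 76.3 [0.0245 0.0434]
d [-0.0013 -0.0011  0.1748] turn 0.002 q6 end -17 tilt z [-0.  0. -1.]
```

```bash
echo '[[-0.001, -0.001, 0.03, 0, 1], [-0.001, -0.001, 0.07, 0, 1], [-0.001, -0.001, 0.11, 0, 1], [-0.001, -0.001, 0.14, 0, 1], [-0.001, -0.001, 0.16, 0, 1], [-0.001, -0.001, 0.175, 0, 1], [-0.001, -0.001, 0.175, 0, 1], [-0.001, -0.001, 0.175, 0, 1], [-0.001, -0.001, 0.175, 0, 0], [-0.001, -0.001, 0.175, 0, 0], [-0.001, -0.001, 0.175, 0, 0], [-0.001, -0.001, 0.175, 0, 0], [-0.001, -0.001, 0.175, 0, 0], [-0.001, -0.001, 0.175, 0, 0], [-0.001, -0.001, 0.175, 0, 0], [-0.001, -0.001, 0.175, 0, 0]]' > next.json && python3 -m pendant next.json 40; python3 -c "
from helpers import *;from station import sense
s=sense();delta(s,.5656,.2027,.2,80.2)"
```

```text
t: 13.6
tcp_pos: [0.4823, -0.1484, 0.024]
tool_rot: [0.707, 0.707, 0.0, 0.001]
force: [0.6, 0.6, 6.4]
finger_gap: 0.693
gripper_force: 42.7
d [ 0.3509  0.0836 -0.1762] turn -1.4 q6 end -60 tilt z [ 0.002 -0.001 -1.   ]
```

To row units: -1.4 rad / 3.1416 = -0.4456.

```bash
echo '[[0, 0, -0.03, 0, 0], [0, 0, -0.07, 0, 0], [0, 0, -0.11, 0, 0], [0, 0, -0.15, 0, 0], [0.035, 0.01, -0.175, -0.0446, 0], [0.07, 0.017, -0.176, -0.0891, 0], [0.105, 0.025, -0.176, -0.1337, 0], [0.14, 0.033, -0.176, -0.1783, 0], [0.175, 0.042, -0.176, -0.2228, 0], [0.21, 0.05, -0.176, -0.2674, 0], [0.245, 0.06, -0.176, -0.3119, 0], [0.28, 0.067, -0.176, -0.3565, 0], [0.315, 0.075, -0.176, -0.4011, 0], [0.351, 0.0836, -0.176, -0.4456, 0], [0.351, 0.0836, -0.176, -0.4456, 0], [0.351, 0.0836, -0.176, -0.4456, 0], [0.351, 0.0836, -0.176, -0.4456, 0], [0.351, 0.0836, -0.176, -0.4456, 0], [0.351, 0.0836, -0.176, -0.4456, 0]]' > next.json && python3 -m pendant next.json
python3 - <<'E'
from helpers import *
s,d,p=wrist('green',lo=0,hi=.3)
wrist('red',hi=.06);wrist('yellow',hi=.02)
delta(s,.5656,.2027,.2,80.2)
E
```

```text
t: 15.5
tcp_pos: [0.5653, 0.2016, 0.1989]
tool_rot: [0.086, 0.996, -0.0, -0.0]
force: [0.8, -0.0, -1.4]
finger_gap: 0.695
gripper_force: 43.8
green 656 [261. 215.] [558.  153.6] [30.  17.9] -9.1 [0.0093 0.0121]
green 19242 [315. 336.] [564.  204.3] [63.4 39.3] 79.7 [0.1929 0.2178]
red 5028 [316. 107.] [477.  217.6] [61.3 45.2] 80.1 [0.0354 0.0532]
red 890 [255. 105.] [467.4 168.8] [29.9 18.6] -9.9 [0.0089 0.012 ]
red 1378 [118. 312.] [627.3   0. ] [51.2 23.4] 30.7 [0.0068 0.0391]
red 1691 [ 87. 342.] [635.1 -13. ] [44.5 42.9] -58.3 [0.0502 0.0527]
yellow 681 [258. 161.] [512.5 160.9] [29.6 18.5] -9.6 [0.0092 0.0121]
d [-0.0002  0.0011 -0.0011] turn -0.002 q6 end -60 tilt z [-0. -0. -1.]
```

```bash
echo '[[-0.0015, 0.0014, 0.03, 0, 0], [-0.0015, 0.0014, 0.07, 0, 0], [-0.0015, 0.0014, 0.11, 0, 0], [-0.0015, 0.0014, 0.135, 0, 0], [-0.0015, 0.0014, 0.15, 0, 0], [-0.0015, 0.0014, 0.16, 0, 0], [-0.0015, 0.0014, 0.162, 0, 0], [-0.0015, 0.0014, 0.162, 0, 0], [-0.0015, 0.0014, 0.162, 0, 0]]' > next.json && python3 -m pendant next.json; echo '[[0, 0, 0.001, 0, 0], [0, 0, 0.001, 0, 0], [0, 0, 0.001, 0, 0]]' > next.json && python3 -m pendant next.json; echo '[[0, 0, 0.001, 0, 0], [0, 0, 0.001, 0, 0], [0, 0, 0.001, 0, 0]]' > next.json && python3 -m pendant next.json; echo '[[0, 0, 0.001, 0, 0], [0, 0, 0.001, 0, 0], [0, 0, 0.001, 0, 0]]' > next.json && python3 -m pendant next.json
```

```text
t: 16.55
tcp_pos: [0.568, 0.2041, 0.0381]
tool_rot: [0.085, 0.996, 0.0, 0.001]
force: [0.3, 1.0, -1.2]
finger_gap: 0.697
gripper_force: 43.8
t: 16.85
tcp_pos: [0.5673, 0.204, 0.0363]
tool_rot: [0.085, 0.996, 0.0, 0.0]
force: [0.1, 0.7, -1.6]
finger_gap: 0.701
gripper_force: 43.8
t: 17.15
tcp_pos: [0.567, 0.2039, 0.0347]
tool_rot: [0.085, 0.996, -0.0, -0.0]
force: [-0.3, 0.0, -0.5]
finger_gap: 0.699
gripper_force: 43.8
t: 17.45
tcp_pos: [0.5671, 0.2039, 0.034]
tool_rot: [0.085, 0.996, 0.0, 0.0]
force: [0.0, -0.3, 2.0]
finger_gap: 0.7
gripper_force: 44.1
```

Light contact, so I'll release, back up, and go to the yellow candle.

```bash
echo '[[0, 0, 0, 0, 0.8], [0, 0, 0, 0, 0.85], [0, 0, 0, 0, 0.95], [0, 0, 0, 0, 1], [0, 0, 0, 0, 1], [0, 0, 0, 0, 1], [0, 0, -0.03, 0, 1], [0, 0, -0.07, 0, 1], [0, 0, -0.11, 0, 1], [0, 0, -0.15, 0, 1], [0, 0, -0.165, 0, 1], [0, 0, -0.165, 0, 1], [0, 0, -0.165, 0, 1], [0, 0, -0.165, 0, 1]]' > next.json && python3 -m pendant next.json
python3 - <<'E'
from helpers import *
s,d,p=wrist('green',lo=0,hi=.3)
wrist('red');wrist('yellow',hi=.02)
delta(s,.6075,-.317,.2,-18.5)
E
```

```text
t: 18.85
tcp_pos: [0.5659, 0.2037, 0.1971]
tool_rot: [0.085, 0.996, -0.0, -0.002]
force: [0.7, -0.5, -0.1]
finger_gap: 1.004
gripper_force: 0.0
green 3807 [316. 224.] [567.5 204.4] [59.1 41.9] 79.9 [0.0332 0.0531]
green 657 [258. 216.] [558.1 153.4] [29.9 18. ] -9.8 [0.0092 0.0121]
red 5109 [314. 107.] [477.4 218. ] [64.7 45.9] 79.5 [0.0343 0.0532]
red 876 [252. 106.] [467.1 168.9] [29.9 18.2] -9.8 [0.0089 0.0121]
red 1392 [115. 314.] [6.275e+02 3.000e-01] [51.2 23.3] 29.1 [0.0069 0.0392]
red 1719 [ 83. 344.] [634.9 -13.3] [44.1 43.5] -46.2 [0.0502 0.0526]
yellow 630 [256. 161.] [512.9 160.8] [29.5 18.6] -9.8 [0.009  0.0121]
d [-0.1296 -0.5061 -0.0028] turn 1.723 q6 end -9 tilt z [-0.004 -0.001 -1.   ]
```

To row units: 1.723 rad / 3.1416 = 0.5484.

```bash
echo '[[-0.011, -0.042, 0, 0.0446, 1], [-0.022, -0.084, 0, 0.0891, 1], [-0.033, -0.127, 0, 0.1337, 1], [-0.043, -0.169, 0, 0.1814, 1], [-0.054, -0.211, 0, 0.226, 1], [-0.065, -0.253, 0, 0.2737, 1], [-0.075, -0.295, 0, 0.3183, 1], [-0.086, -0.337, 0, 0.3661, 1], [-0.097, -0.38, 0, 0.4106, 1], [-0.108, -0.422, 0, 0.4552, 1], [-0.119, -0.464, 0, 0.5029, 1], [-0.1296, -0.506, 0, 0.5484, 1], [-0.1296, -0.506, 0, 0.5484, 1], [-0.1296, -0.506, 0, 0.5484, 1], [-0.1296, -0.506, 0, 0.5484, 1], [-0.1296, -0.506, 0, 0.5484, 1], [-0.1296, -0.506, 0, 0.5484, 1]]' > next.json && python3 -m pendant next.json
python3 - <<'E'
from helpers import *
s,d,p=wrist('yellow')
delta(s,.6075,-.317,.023,-18.5)
E
```

```text
t: 20.7
tcp_pos: [0.6089, -0.3152, 0.1988]
tool_rot: [0.811, 0.585, -0.0, -0.0]
force: [0.9, -0.2, -0.2]
finger_gap: 1.003
gripper_force: 0.0
yellow 1962 [319. 213.] [ 611.1 -309.4] [60.  25.5] -21.0 [0.0225 0.0429]
d [-0.0022 -0.0007  0.1758] turn 0.002 q6 end -9 tilt z [-0.  0. -1.]
```

Run:
```python
from helpers import *
s,d,p=wrist('yellow')
q=p[(np.hypot(p[...,0]*1000-607.5,p[...,1]*1000+317)<42)&(p[...,2]>.012)&(p[...,2]<.06)];print(rect(q),len(q))
q=q[q[:,2]>.036];print(rect(q),q.mean(0))
cv2.imwrite('pics/w3.png',d['pixels'][:,:,::-1])
```

```text
yellow 1959 [319. 213.] [ 611.  -309.4] [60. 26.] -21.0 [0.0226 0.0428]
(array([ 608.1, -317.8]), array([60.1, 42.7]), -18.6) 3618
(array([ 607.9, -318.4]), array([59.9, 32.4]), -19.2) [ 0.60827863 -0.31725425  0.0403131 ]
```

View pics/w3.png

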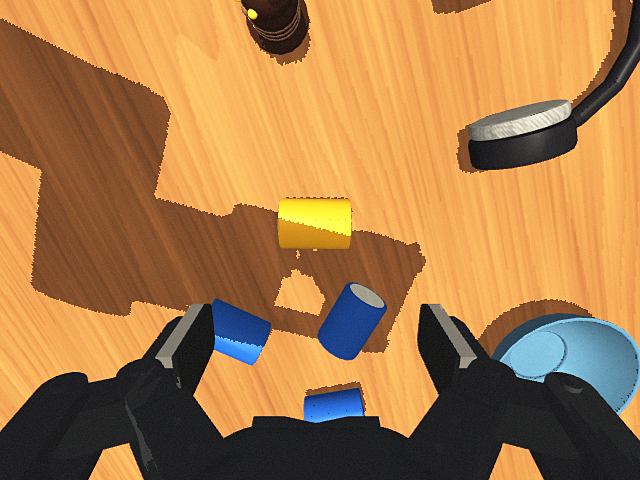

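The yellow candle lies at (315,223), in line with the jaws, and the blue decoys are well clear. Half of it is in shadow, so I'll use the position from its depth points.

```bash
echo '[[-0.0025, 0, 0.03, 0, 1], [-0.0025, 0, 0.07, 0, 1], [-0.0025, 0, 0.11, 0, 1], [-0.0025, 0, 0.14, 0, 1], [-0.0025, 0, 0.16, 0, 1], [-0.0025, 0, 0.175, 0, 1], [-0.0025, 0, 0.175, 0, 1], [-0.0025, 0, 0.175, 0, 1], [-0.0025, 0, 0.175, 0, 0], [-0.0025, 0, 0.175, 0, 0], [-0.0025, 0, 0.175, 0, 0], [-0.0025, 0, 0.175, 0, 0], [-0.0025, 0, 0.175, 0, 0], [-0.0025, 0, 0.175, 0, 0], [-0.0025, 0, 0.175, 0, 0], [-0.0025, 0, 0.175, 0, 0]]' > next.json && python3 -m pendant next.json 40; python3 -c "
from helpers import *;from station import sense
s=sense();delta(s,.5222,.2112,.2,80.2)"
```

```text
t: 22.4
tcp_pos: [0.6089, -0.3198, 0.0257]
tool_rot: [0.812, 0.584, 0.0, 0.001]
force: [0.1, 0.3, 6.6]
finger_gap: 0.697
gripper_force: 43.7
d [ 0.4758 -0.2503 -0.1755] turn -1.723 q6 end -58 tilt z [ 0.002 -0.002 -1.   ]
```

To row units: -1.723 rad / 3.1416 = -0.5484.

```bash
echo '[[0, 0, -0.04, 0, 0], [0, 0, -0.08, 0, 0], [0, 0, -0.12, 0, 0], [0, 0, -0.16, 0, 0], [0.04, -0.02, -0.175, -0.0446, 0], [0.08, -0.042, -0.1755, -0.0891, 0], [0.119, -0.063, -0.1755, -0.1369, 0], [0.159, -0.083, -0.1755, -0.1814, 0], [0.198, -0.104, -0.1755, -0.2292, 0], [0.238, -0.125, -0.1755, -0.2737, 0], [0.278, -0.146, -0.1755, -0.3183, 0], [0.317, -0.167, -0.1755, -0.3661, 0], [0.357, -0.188, -0.1755, -0.4106, 0], [0.397, -0.209, -0.1755, -0.4552, 0], [0.436, -0.23, -0.1755, -0.5029, 0], [0.4758, -0.2503, -0.1755, -0.5484, 0], [0.4758, -0.2503, -0.1755, -0.5484, 0], [0.4758, -0.2503, -0.1755, -0.5484, 0], [0.4758, -0.2503, -0.1755, -0.5484, 0], [0.4758, -0.2503, -0.1755, -0.5484, 0]]' > next.json && python3 -m pendant next.json
python3 - <<'E'
from helpers import *
s,d,p=wrist('yellow',lo=0,hi=.3)
q=p[(p[...,2]>.175)&(p[...,2]<.23)&(np.hypot(p[...,0]-.522,p[...,1]-.211)<.038)];print(rect(q),np.percentile(q[:,2],98))
wrist('red');wrist('green')
delta(s,.5222,.2112,.2,80.2)
E
```

```text
t: 24.4
tcp_pos: [0.522, 0.2102, 0.1993]
tool_rot: [0.087, 0.996, -0.0, -0.0]
force: [-0.3, -0.0, -0.5]
finger_gap: 0.697
gripper_force: 43.9
yellow 2080 [366. 303.] [508.4 229.7] [27.7  9.2] 73.7 [0.1992 0.2111]
(array([519.9, 211.1]), array([73.4, 38.7]), 79.6) 0.22545357453469195
red 4357 [315. 165.] [477.2 217.1] [62.3 42.1] 80.0 [0.0341 0.0531]
red 763 [256. 160.] [467.3 168.6] [29.7 18.6] -10.3 [0.0091 0.0122]
red 961 [119. 345.] [622.4  -0.7] [48.7 18.9] 46.1 [0.0064 0.0393]
red 422 [ 85. 374.] [622.5 -20.5] [40.  13.5] -57.8 [0.0502 0.0527]
green 548 [262. 260.] [557.3 153.5] [29.  17.9] -9.6 [0.0093 0.012 ]
green 1967 [317. 261.] [554.4 206.6] [59.3 17. ] 79.9 [0.0259 0.0517]
d [-0.      0.0011 -0.0007] turn -0.002 q6 end -58 tilt z [-0. -0. -1.]
```

```bash
echo '[[-0.001, 0.001, 0.03, 0, 0], [-0.001, 0.001, 0.07, 0, 0], [-0.001, 0.001, 0.1, 0, 0], [-0.001, 0.001, 0.12, 0, 0], [-0.001, 0.001, 0.135, 0, 0], [-0.001, 0.001, 0.145, 0, 0], [-0.001, 0.001, 0.155, 0, 0], [-0.001, 0.001, 0.161, 0, 0], [-0.001, 0.001, 0.161, 0, 0], [-0.001, 0.001, 0.161, 0, 0]]' > next.json && python3 -m pendant next.json; echo '[[0, 0, 0.001, 0, 0], [0, 0, 0.001, 0, 0], [0, 0, 0.001, 0, 0]]' > next.json && python3 -m pendant next.json; echo '[[0, 0, 0.001, 0, 0], [0, 0, 0.001, 0, 0], [0, 0, 0.001, 0, 0]]' > next.json && python3 -m pendant next.json
```

```text
t: 25.55
tcp_pos: [0.5231, 0.2124, 0.0387]
tool_rot: [0.085, 0.996, 0.0, 0.0]
force: [0.4, -0.5, -1.2]
finger_gap: 0.696
gripper_force: 43.9
t: 25.85
tcp_pos: [0.523, 0.2124, 0.0377]
tool_rot: [0.085, 0.996, 0.0, 0.0]
force: [-0.8, -0.5, -0.9]
finger_gap: 0.698
gripper_force: 43.9
t: 26.15
tcp_pos: [0.5228, 0.2124, 0.0363]
tool_rot: [0.085, 0.996, -0.0, -0.0]
force: [0.4, 0.4, -0.4]
finger_gap: 0.699
gripper_force: 43.9
```

```bash
echo '[[0, 0, 0.001, 0, 0], [0, 0, 0.001, 0, 0], [0, 0, 0.001, 0, 0]]' > next.json && python3 -m pendant next.json; echo '[[0, 0, 0.001, 0, 0], [0, 0, 0.001, 0, 0], [0, 0, 0.001, 0, 0]]' > next.json && python3 -m pendant next.json
```

```text
t: 26.45
tcp_pos: [0.5229, 0.2124, 0.0356]
tool_rot: [0.085, 0.996, 0.0, 0.0]
force: [-1.3, -0.9, 3.9]
finger_gap: 0.699
gripper_force: 44.2
t: 26.75
tcp_pos: [0.5229, 0.2124, 0.0356]
tool_rot: [0.085, 0.996, 0.0, 0.0]
force: [-1.8, -0.7, 10.5]
finger_gap: 0.701
gripper_force: 45.2
```

```bash
echo '[[0, 0, -0.001, 0, 0], [0, 0, -0.001, 0, 0.8], [0, 0, -0.001, 0, 0.85], [0, 0, -0.001, 0, 0.95], [0, 0, -0.001, 0, 1], [0, 0, -0.001, 0, 1], [0, 0, -0.001, 0, 1], [0, 0, -0.03, 0, 1], [0, 0, -0.07, 0, 1], [0, 0, -0.11, 0, 1], [0, 0, -0.15, 0, 1], [0, 0, -0.165, 0, 1], [0, 0, -0.165, 0, 1], [0, 0, -0.165, 0, 1], [0, 0, -0.165, 0, 1]]' > next.json && python3 -m pendant next.json
python3 - <<'E'
from helpers import *
s,d,p=wrist('yellow',lo=.006)
wrist('red');wrist('green')
q=p[(p[...,2]>.02)&(p[...,2]<.06)&(np.hypot(p[...,0]-.522,p[...,1]-.211)<.05)]
cv2.imwrite('pics/w4.png',d['pixels'][:,:,::-1])
delta(s,.6312,-.158,.2,-10);delta(s,.6312,-.158,.2,60);
E
```

```text
t: 28.25
tcp_pos: [0.5217, 0.2121, 0.1977]
tool_rot: [0.085, 0.996, -0.0, -0.002]
force: [0.1, 0.5, 0.4]
finger_gap: 1.004
gripper_force: 0.0
yellow 1973 [319. 216.] [514.9 216.3] [63.1 21.5] 78.6 [0.0393 0.053 ]
red 4405 [313. 167.] [477.5 218.1] [60. 42.] 80.1 [0.0342 0.0531]
red 776 [254. 162.] [467.3 168.6] [30.2 19. ] -9.2 [0.009  0.0121]
red 1104 [117. 349.] [619.1  -5.2] [48.6 18.7] 61.8 [0.0069 0.0392]
green 568 [260. 262.] [557.9 153.4] [29.5 17.8] -10.2 [0.0094 0.012 ]
green 3447 [316. 274.] [566.5 204.6] [59.1 40.3] 80.5 [0.0322 0.0531]
d [-0.1709 -0.3461 -0.0024] turn 1.574 q6 end -4 tilt z [-0.003 -0.001 -1.   ]
d [-0.1709 -0.3461 -0.0024] turn 0.353 q6 end -74 tilt z [-0.003 -0.001 -1.   ]
```

View pics/w4.png

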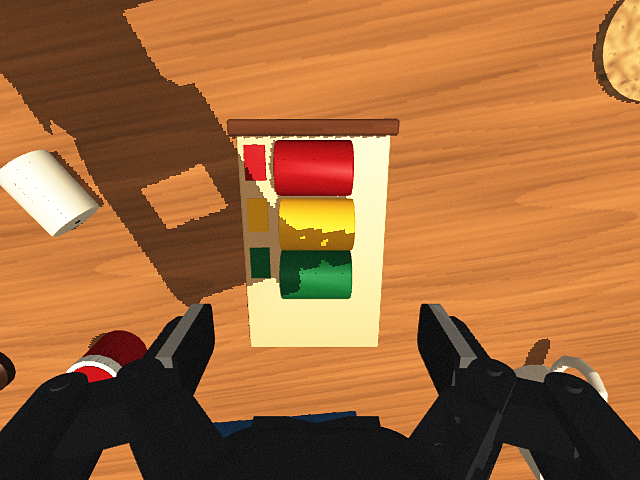

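All three candles lie in their places: red (313,167), yellow (316,223) and green (316,274), each beside its own mark. Next is the cat.

Careful with the scale: turns go in shares of pi rad. That gives: 0.25 rad / 3.1416 = 0.0796.

```bash
echo '[[-0.02, -0.043, 0, 0.0159, 1], [-0.04, -0.086, 0, 0.0318, 1], [-0.06, -0.13, 0, 0.0477, 1], [-0.085, -0.17, 0, 0.0637, 1], [-0.107, -0.216, 0, 0.0796, 1], [-0.128, -0.26, 0, 0.0955, 1], [-0.15, -0.303, 0, 0.1124, 1], [-0.171, -0.346, 0, 0.1124, 1], [-0.171, -0.346, 0, 0.1124, 1], [-0.171, -0.346, 0, 0.1124, 1], [-0.171, -0.346, 0, 0.1124, 1], [-0.171, -0.346, 0, 0.1124, 1], [-0.171, -0.346, 0, 0.1124, 1]]' > next.json && python3 -m pendant next.json
python3 - <<'E'
from helpers import *
s,d,p=wrist('white')
near=np.hypot(p[...,0]*1000-631,p[...,1]*1000+158)<32
q=p[near&(p[...,2]>.02)&(p[...,2]<.056)]
A=np.c_[2*q[:,:2],np.ones(len(q))];b=(q[:,:2]**2).sum(1);r=np.linalg.lstsq(A,b,rcond=None)[0];print('cat',len(q),r[:2],np.sqrt(r[2]+r[0]**2+r[1]**2))
print(rect(p[near&(p[...,2]>.065)]))
cv2.imwrite('pics/w5.png',d['pixels'][:,:,::-1])
delta(s,.6312,-.158,.053,60)
E
```

```text
t: 29.7
tcp_pos: [0.6322, -0.156, 0.1993]
tool_rot: [0.258, 0.966, 0.0, -0.0]
force: [0.3, 0.3, 0.3]
finger_gap: 0.999
gripper_force: 0.0
white 1424 [485. 133.] [635.1 -13.1] [53.4 53. ] -0.9 [0.0472 0.0521]
white 7086 [612. 294.] [820.7  35.6] [129.9  55.6] -4.0 [0.0473 0.05  ]
white 428 [ 96. 339.] [ 631.9 -399.9] [35.7  1.9] -45.1 [0.0073 0.0379]
cat 410 [ 0.63110415 -0.1580445 ] 0.017994236165865693
(array([ 628.2, -156.9]), array([58.8, 35. ]), 60.3)
d [-0.0002 -0.0022  0.1463] turn 0.002 q6 end -74 tilt z [-0.001  0.    -1.   ]
```

View pics/w5.png

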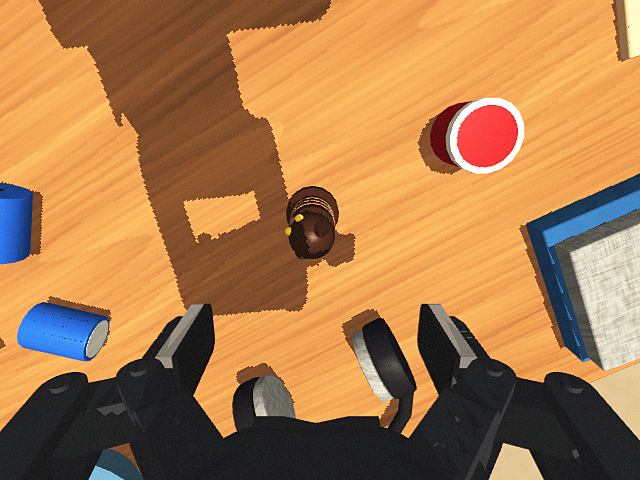

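The cat stands at (312,222), centred between the jaws. The headphones, at about (265,400) and (380,360), and the tin are clear of the fingers.

```bash
echo '[[0, -0.002, 0.03, 0, 1], [0, -0.002, 0.06, 0, 1], [0, -0.002, 0.09, 0, 1], [0, -0.002, 0.115, 0, 1], [0, -0.002, 0.135, 0, 1], [0, -0.002, 0.146, 0, 1], [0, -0.002, 0.146, 0, 1], [0, -0.002, 0.146, 0, 1], [0, -0.002, 0.146, 0, 0], [0, -0.002, 0.146, 0, 0], [0, -0.002, 0.146, 0, 0], [0, -0.002, 0.146, 0, 0], [0, -0.002, 0.146, 0, 0], [0, -0.002, 0.146, 0, 0], [0, -0.002, 0.146, 0, 0], [0, -0.002, 0.146, 0, 0], [0, -0.002, 0.146, 0, 0], [0, -0.002, 0.146, 0, 0]]' > next.json && python3 -m pendant next.json 40; python3 -c "
from helpers import *;from station import sense
s=sense();delta(s,.6117,.1955,.2,80.2)"
```

```text
t: 31.55
tcp_pos: [0.6321, -0.1596, 0.0543]
tool_rot: [0.259, 0.966, -0.0, 0.001]
force: [-0.3, 0.3, 4.7]
finger_gap: 0.403
gripper_force: 40.7
d [ 0.1951  0.2973 -0.1459] turn -0.353 q6 end -62 tilt z [ 0.002 -0.001 -1.   ]
```

To row units: -0.353 rad / 3.1416 = -0.1124.

```bash
echo '[[0, 0, -0.03, 0, 0], [0, 0, -0.06, 0, 0], [0, 0, -0.1, 0, 0], [0, 0, -0.13, 0, 0], [0.02, 0.03, -0.146, -0.0127, 0], [0.043, 0.066, -0.146, -0.0255, 0], [0.065, 0.1, -0.146, -0.0382, 0], [0.087, 0.132, -0.146, -0.0509, 0], [0.108, 0.165, -0.146, -0.0637, 0], [0.13, 0.198, -0.146, -0.0764, 0], [0.152, 0.23, -0.146, -0.0891, 0], [0.173, 0.264, -0.146, -0.1019, 0], [0.185, 0.282, -0.146, -0.1124, 0], [0.195, 0.297, -0.146, -0.1124, 0], [0.195, 0.297, -0.146, -0.1124, 0], [0.195, 0.297, -0.146, -0.1124, 0], [0.195, 0.297, -0.146, -0.1124, 0], [0.195, 0.297, -0.146, -0.1124, 0]]' > next.json && python3 -m pendant next.json
python3 - <<'E'
from helpers import *
s,d,p=wrist('green')
wrist('red')
q=p[(p[...,2]>.1)&(p[...,2]<.245)&(np.hypot(p[...,0]-.61,p[...,1]-.195)<.04)];print(q.min(0),q.max(0))
cv2.imwrite('pics/w6.png',d['pixels'][:,:,::-1])
delta(s,.612,.195,.065,80.2)
d=__import__('station').eyes.snapshot('side');cv2.imwrite('pics/s6.png',d['pixels'][:,:,::-1])
E
```

```text
t: 33.35
tcp_pos: [0.6115, 0.1939, 0.1992]
tool_rot: [0.086, 0.996, -0.0, -0.0]
force: [0.1, -0.0, -1.3]
finger_gap: 0.405
gripper_force: 40.7
green 4246 [318. 166.] [567.5 204.4] [59.6 41.2] 80.2 [0.0354 0.0532]
green 725 [258. 162.] [557.9 153.7] [29.6 17.7] -10.1 [0.0091 0.0122]
red 6080 [316.  37.] [476.6 218.8] [66.2 47.8] 80.2 [0.0332 0.0532]
red 1032 [251.  41.] [467.1 168.7] [31.2 18.9] -9.0 [0.0089 0.012 ]
red 1344 [111. 268.] [6.274e+02 4.000e-01] [51.1 22.9] 29.7 [0.0067 0.039 ]
red 1937 [ 76. 294.] [635.  -13.1] [43.6 43.1] -60.0 [0.0501 0.0528]
[0.58621833 0.15506565 0.14260261] [0.63063833 0.23494678 0.24499421]
d [-0.0004  0.0012  0.1342] turn -0.002 q6 end -63 tilt z [-0. -0. -1.]
```

View pics/w6.png

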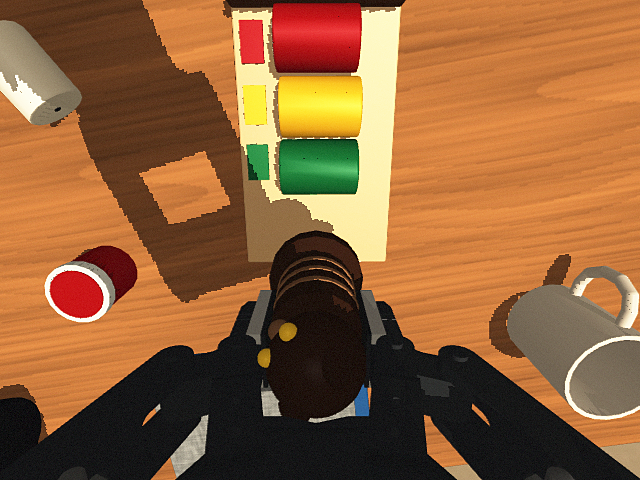

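View pics/s6.png

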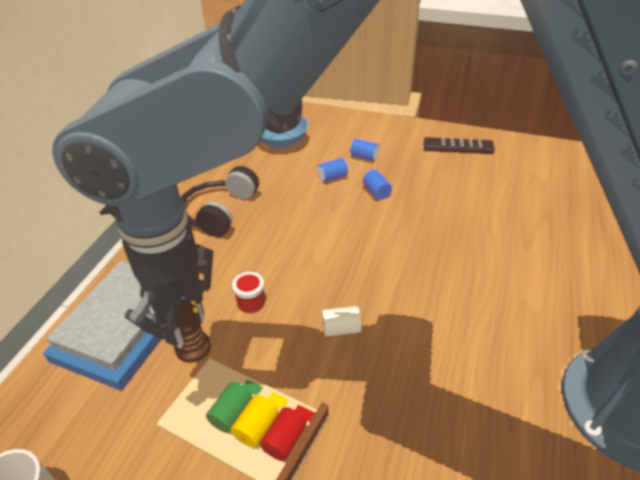

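The wrist view shows the cat upright in the jaws at (316,340), with its foot at (316,260), behind the green candle at (318,166). The side view confirms it is upright and that the row is intact. Lowering it now.

```bash
echo '[[-0.001, 0.001, 0.03, 0, 0], [-0.001, 0.001, 0.06, 0, 0], [-0.001, 0.001, 0.085, 0, 0], [-0.001, 0.001, 0.105, 0, 0], [-0.001, 0.001, 0.115, 0, 0], [-0.001, 0.001, 0.125, 0, 0], [-0.001, 0.001, 0.129, 0, 0], [-0.001, 0.001, 0.13, 0, 0], [-0.001, 0.001, 0.13, 0, 0], [-0.001, 0.001, 0.13, 0, 0]]' > next.json && python3 -m pendant next.json; echo '[[0, 0, 0.0015, 0, 0], [0, 0, 0.0015, 0, 0], [0, 0, 0.0015, 0, 0]]' > next.json && python3 -m pendant next.json; echo '[[0, 0, 0.001, 0, 0], [0, 0, 0.001, 0, 0], [0, 0, 0.001, 0, 0]]' > next.json && python3 -m pendant next.json
```

```text
t: 34.5
tcp_pos: [0.6129, 0.1963, 0.0702]
tool_rot: [0.085, 0.996, 0.0, 0.001]
force: [0.2, -0.5, -1.6]
finger_gap: 0.405
gripper_force: 40.7
t: 34.8
tcp_pos: [0.6124, 0.1962, 0.068]
tool_rot: [0.085, 0.996, 0.0, 0.0]
force: [0.5, 0.2, -3.0]
finger_gap: 0.402
gripper_force: 40.7
t: 35.1
tcp_pos: [0.6123, 0.1961, 0.0667]
tool_rot: [0.085, 0.996, -0.0, -0.0]
force: [0.4, 0.1, -2.4]
finger_gap: 0.406
gripper_force: 40.7
```

```bash
for i in 1; do :; done; echo '[[0, 0, 0.001, 0, 0], [0, 0, 0.001, 0, 0], [0, 0, 0.001, 0, 0]]' > next.json && python3 -m pendant next.json | grep -E 'tcp|force'; echo '[[0, 0, 0.001, 0, 0], [0, 0, 0.001, 0, 0], [0, 0, 0.001, 0, 0]]' > next.json && python3 -m pendant next.json| grep -E 'tcp|force'; echo '[[0, 0, 0.0005, 0, 0], [0, 0, 0.0005, 0, 0], [0, 0, 0.0005, 0, 0]]' > next.json && python3 -m pendant next.json| grep -E 'tcp|force'
```

```text
tcp_pos: [0.6123, 0.1961, 0.0657]
force: [0.3, 0.5, -1.3]
gripper_force: 40.7
tcp_pos: [0.6123, 0.1961, 0.0647]
force: [0.2, 0.3, -1.6]
gripper_force: 40.7
tcp_pos: [0.6124, 0.1961, 0.0643]
force: [-0.1, -0.3, -1.8]
gripper_force: 40.8
```

```bash
echo '[[0, 0, 0.0007, 0, 0], [0, 0, 0.0007, 0, 0], [0, 0, 0.0007, 0, 0]]' > next.json && python3 -m pendant next.json | grep -E 'tcp|force'; echo '[[0, 0, 0.0007, 0, 0], [0, 0, 0.0007, 0, 0], [0, 0, 0.0007, 0, 0]]' > next.json && python3 -m pendant next.json| grep -E 'tcp|force'; echo '[[0, 0, 0.0007, 0, 0], [0, 0, 0.0007, 0, 0], [0, 0, 0.0007, 0, 0]]' > next.json && python3 -m pendant next.json| grep -E 'tcp|force'
```

```text
tcp_pos: [0.6124, 0.1962, 0.0643]
force: [-1.2, 0.4, 5.4]
gripper_force: 41.4
tcp_pos: [0.6124, 0.1962, 0.0643]
force: [-3.6, -0.3, 9.0]
gripper_force: 41.9
tcp_pos: [0.6124, 0.1961, 0.0643]
force: [-2.9, -0.1, 13.2]
gripper_force: 42.3
```

The foot is on the board. I'll ease off the pressure, open slowly and retreat upward.

```bash
echo '[[0, 0, -0.0015, 0, 0], [0, 0, -0.0015, 0, 0], [0, 0, -0.0015, 0, 0.45], [0, 0, -0.0015, 0, 0.5], [0, 0, -0.0015, 0, 0.6], [0, 0, -0.0015, 0, 0.7], [0, 0, -0.0015, 0, 0.85], [0, 0, -0.0015, 0, 1], [0, 0, -0.0015, 0, 1], [0, 0, -0.0015, 0, 1], [0, 0, -0.0015, 0, 1], [0, 0, -0.02, 0, 1], [0, 0, -0.05, 0, 1], [0, 0, -0.09, 0, 1], [0, 0, -0.13, 0, 1], [0, 0, -0.16, 0, 1], [0, 0, -0.16, 0, 1], [0, 0, -0.16, 0, 1], [0, 0, -0.16, 0, 1]]' > next.json && python3 -m pendant next.json
python3 - <<'E'
from helpers import *
from station import eyes
s,d,p=wrist('green');wrist('red');wrist('yellow')
cv2.imwrite('pics/w7.png',d['pixels'][:,:,::-1])
q=p[(p[...,2]>.03)&(p[...,2]<.066)&(np.hypot(p[...,0]-.615,p[...,1]-.195)<.03)]
A=np.c_[2*q[:,:2],np.ones(len(q))];b=(q[:,:2]**2).sum(1);r=np.linalg.lstsq(A,b,rcond=None)[0];print('cat',len(q),r[:2],np.sqrt(r[2]+r[0]**2+r[1]**2))
B=np.array([.5495,.2053]);e=np.array([.9857,-.168]);v=r[:2]-B;print('board x,y',v@e,v@[.168,.9857])
E
```

```text
t: 38.8
tcp_pos: [0.6112, 0.196, 0.2208]
tool_rot: [0.085, 0.996, -0.0, -0.001]
force: [0.8, 0.0, -0.8]
finger_gap: 0.996
gripper_force: 0.0
green 3731 [316. 160.] [564.6 204.8] [59.5 42.1] 80.3 [0.0362 0.0531]
green 633 [259. 160.] [557.6 153.5] [28.9 17.8] -10.4 [0.0092 0.0123]
red 5128 [314.  44.] [476.  218.5] [66.7 47. ] 80.3 [0.0335 0.0532]
red 867 [254.  48.] [467.5 168.9] [29.7 18.1] -9.8 [0.009  0.0122]
red 1108 [122. 260.] [6.274e+02 4.000e-01] [51.  22.8] 29.3 [0.0065 0.0389]
red 1720 [ 89. 284.] [635.1 -13.3] [43.3 43. ] -70.7 [0.0501 0.0528]
yellow 3787 [318. 102.] [520.1 215.8] [64.1 38.5] 78.9 [0.0404 0.0532]
yellow 775 [257. 107.] [512.7 160.9] [29.6 18.6] -9.8 [0.0089 0.0121]
cat 362 [0.61141741 0.19678081] 0.017943720140919998
board x,y 0.06246321701457726 0.0020047644067804644
```

View pics/w7.png

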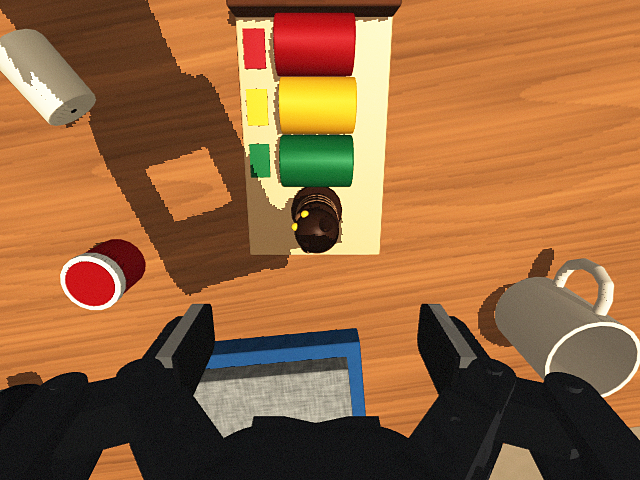

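The cat stands upright at (317,222), close behind the green candle at (316,160). Yellow (317,104) and red (314,44) are in place, and the gripper is clear of everything.

```bash
python3 -c "
from station import job
print(job.sign_off())"
```

```text
the job is handed in; nothing more can be done
None
```

The job is handed in after about 39 s of robot time: my last wrist-camera check showed the red, yellow and green candles beside their own marks and the cat upright, about 62 mm from the board centre and 2 mm off the middle line. I never touched the white candle or the tin; the sign-off gave no verdict.

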